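Set up the lidded crucible over the spirit lamp

ROBOT

A 6-joint arm with a two-finger parallel gripper is mounted at the origin on the work surface. World frame = base frame: x ahead of the robot, y to its left, z up, the work surface at z = 0. Lengths are in m, angles in degrees, forces in N, time in s.
With the tool pointing down it reaches from about 0.275 to 0.825 m from the base axis. Payload 4.9 kg.
Tool frame: the origin (TCP) lies at the very end of the fingers, on their centre line; the grasp point (between the pads) lies 19 mm behind it; z points along the fingers, y is the line along which they close (so a half turn about z gives the same grasp; the last joint's range is limited). The gripper opens to 85 mm and grips with 20 to 120 N. Pads are 22 mm wide; open, the fingers measure 114 mm over their backs; the gripper's body (76 mm by 85 mm) begins 54 mm behind the grasp point. The pads swing forward as they close: fully open they stand 13 mm farther back than shut.
Start: joints at [-78.048, 18.69, -11.035, 60.275, 0, 82.311], TCP at [0.185, -0.518, 0.231] pointing down, gripper open.
Joint ranges: [-152.03, 152.03], [-55.5, 102.48], [-74.3, 77.21], [-110.64, 120.58], [-84.22, 78.4], [-180, 180]. Speed limits (degrees/s): [147.25, 147.25, 180, 180, 180, 180].

INTERFACE

Orientations are given as [roll, pitch, yaw] about the fixed x, y, z axes, in that order (R = Rz(yaw) Ry(pitch) Rx(roll)).
In Python, from station import * gives the robot as it stands.
- The arm moves only by the shell command python3 -m crank 'ROWS' [FORCE]. ROWS is JSON, a list of rows, each a list of 7 numbers: the turn, a rotation vector about the world's x, y, z in degrees, then the shift along the world's x, y, z in m, then the opening, from 0 (shut) to 1 (fully open). A call has 1 to 5 rows; each row shifts and turns the commanded pose from where the row before left it; what a row does not reach is not made up. A row lasts 1/12 s, in which the tool goes at most 41.7 mm and 7.16 degrees, less where a joint would pass 70% of its speed; a pose out of reach is approached as far as the arm can. A call with a gripper value outside its range is refused whole. The fingers move at their own pace and stop on an object; FORCE is the grip in N (left out, the last holds). Time passes only in rows, so rows that do not move let the fingers close. It gives the time, the measured TCP pose, the force, the opening and the grip force at its end, in the units of the state.
- sense(): the state, without advancing time (a new reading comes with each control period).
- get_image(name): name is "side" or "top"; returns (picture, depth): 400x640x3 uint8, red, green, blue; 400x640 float32, m along the optical axis (not along the pixel's ray), 0 where there is no reading.
- calibration(name): a dict with "vfov" (degrees; the focal length in pixels is half the picture's height over the tangent of half this angle, whatever the lens; pixels are square), "cx", "cy" (the principal point, pixels), "eye" and "attitude" of the camera in the world. Camera axes: x right, y down, z forward; pixel columns grow to the right and rows downward; lengths in m; the calibration is good to about 2 mm. A picture is of the moment at which its call begins. calibration takes no time and is no camera call.
- close_job(): hands the job in; it is judged then, once.
The state is a dict: "clock": time; "qpos": joint angles; "dq": joint speeds; "effort": joint torques, N m; "ee_pos": TCP position; "orientation": TCP orientation; "contact_force": force on the tool from outside, world axes, zero at the start; "torque": the same for the moment, N m; "grip_width": finger opening in m; "finger_force": force on a finger pad.
Only numpy, scipy, OpenCV 4.12 (cv2) and the standard library are available. Lean on these libraries where they do the work, as an engineer would, in place of code of your own. Each camera call takes 0.05 s, during which the arm holds its last target. There are 200 camera calls.

TASK

Build the heating set-up on the bench, from the bottom up: stand the four-legged steel stand over the spirit lamp, so that the lamp is centred between its legs, then lay the square fireclay plate centred on top of the stand, then stand the large crucible upright in the middle of the plate, and last put the large lid on it, knob up and properly seated in its mouth. Leave the small crucible and the small lid where they are, and let go of everything.

Things in the scene. Friction and masses are not known exactly. Their poses are not given: they have to be found in the camera images.
- lamp: unlit spirit lamp, fixed to the bench: an aluminium pot 52 mm across and 40 mm tall, tapering to a brass collar and a thin white wick holder, 72 mm tall over all. Origin at the centre of its underside, z up
- stand: loose steel stand, 110 mm tall, 0.2 kg: flat ring, 54 mm outside diameter (hole 36), 102 to 110 mm above the feet; four straight 6 mm legs splay from under the ring to feet on a circle of 50 mm radius. Legs lie on the diagonals between its x and y axes, so the ring is free to grip from above across x or y. Legs clear the lamp by 10 mm all round. Origin on the ground amid the feet, z up
- plate: loose square fireclay plate, reddish brown, 66 x 66 mm and 8 mm thick, about 0.08 kg, lying flat; its sides run along its own x and y axes. Origin at the centre of its underside, z up
- crucible: the large crucible: loose white porcelain cup, round, 50 mm outside diameter and 44 mm tall, about 0.07 kg, wall 3.5 mm; straight-sided from 14 mm up, below that tapering to a foot of 34 mm diameter; open at the top. Origin at the centre of its underside, z up along its axis
- small_crucible: the small crucible, not wanted, to be left alone: same shape, 33 mm outside diameter and 34 mm tall. Origin at the centre of its underside
- lid: the large lid: loose white porcelain disc, 56 mm diameter, lying knob up, 35 g. Boss below, 4 mm deep, 34 mm diameter tapering to 28, goes into the large crucible's 43 mm mouth; the disc (4 to 8 mm above the origin) then rests on the rim. Upright cylindrical knob on top, 14 mm diameter, from 8 to 32 mm. Origin at the centre of the boss's underside, on which it stands, z up
- small_lid: the small lid, not wanted, to be left alone: same shape, disc of 37 mm diameter, knob of 10 mm diameter. Origin at the centre of its underside

How it is judged:
By the outcome, as a careful person would: the job done as asked, in the order asked, and still so for the second after the job is handed in, with the robot touching nothing.
It also fails if it takes over 128 s, if anything falls off the work surface, if the arm or the gripper's body presses on something with over 40 N, if the wrist force passes 120 N, or if a joint passes its speed limit or range.

## Working session

There is one attempt and no reset: what is moved stays moved. The work goes in short steps, Python scripts to look and compute and a shell command to move; the robot and the scene stay as the last step left them, time stands still between calls to the robot, and variables do not carry over. Pictures are saved under pics/ and viewed, at most 14 in all, crops included, and the job is handed in when it is done.

```bash
ls; mkdir -p pics; python3 - <<'E'
from station import *
import cv2,numpy as np
for n in("side","top"):
    c=calibration(n);print(n,c)
    p,d=get_image(n);cv2.imwrite(f"pics/{n}0.png",p[:,:,::-1]);np.save(f"pics/{n}0.npy",d)
print(sense())
E
```

```text
pics
side {'vfov': 50.98518263849297, 'cx': 315.44356056174206, 'cy': 197.9690912356253, 'eye': array([0.36256761, 0.82335774, 0.85202823]), 'attitude': array([-134.30458143,    0.22817214, -169.65528433])}
top {'vfov': 54.980542730544265, 'cx': 321.6285477698342, 'cy': 198.8588960365312, 'eye': array([ 0.39007957, -0.01306403,  0.89213748]), 'attitude': array([-172.2173239 ,    0.58349148,  -90.49492194])}
{'clock': 0.1, 'qpos': array([-7.80466217e+01,  1.87278956e+01, -1.10876534e+01,  6.02759698e+01,
        4.14467539e-04,  8.23114119e+01]), 'dq': array([-0.00734844, -0.01357957,  0.16662053, -0.02607382, -0.03051209,
       -0.06020926]), 'effort': array([-1.98411108e-04, -4.44241869e+01,  2.63036692e+01,  7.88077101e-03,
       -1.16021024e-04, -7.74940730e-06]), 'ee_pos': array([ 0.1847816 , -0.51745323,  0.23057138]), 'orientation': array([-1.79909359e+02, -1.26549212e-02,  1.96419561e+01]), 'contact_force': array([ 1.11667491,  0.22167609, -0.30780799]), 'torque': array([0.00643484, 0.04614255, 0.00954493]), 'finger_force': 0.0, 'grip_width': 0.08547029814753}
```

View pics/side0.png

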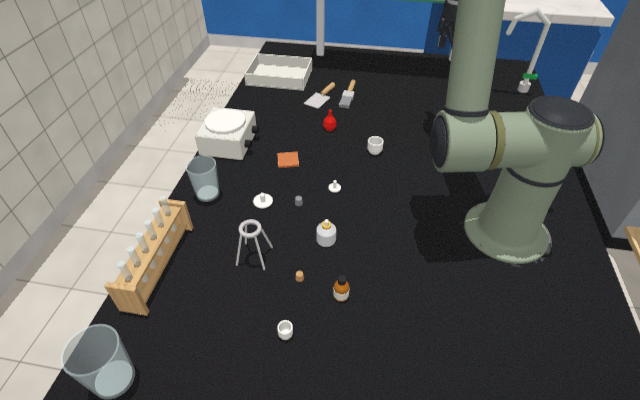

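View pics/top0.png

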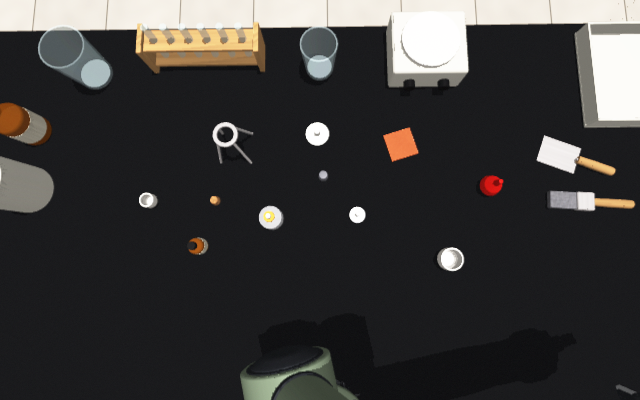

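Side view: ring (250,229), lamp (327,234), plate (288,159), large lid (263,201), large crucible (375,145). Top view: ring (225,134), lamp (270,217), lid (317,134), plate (401,144), crucible (451,259).

```bash
cat > h.py <<'E'
from station import *
import cv2,numpy as np
from scipy.spatial.transform import Rotation as R
def cam(n):
    c=calibration(n);f=200/np.tan(np.radians(c["vfov"]/2))
    return c,f,R.from_euler("xyz",c["attitude"],degrees=True).as_matrix()
def rays(n,uv):
    c,f,M=cam(n);uv=np.atleast_2d(uv).astype(float)
    d=np.c_[(uv[:,0]-c["cx"])/f,(uv[:,1]-c["cy"])/f,np.ones(len(uv))]
    return c["eye"],d@M.T
def plane(n,uv,z):
    e,d=rays(n,uv);return e+d*((z-e[2])/d[:,2])[:,None]
def tri(a,b):
    e1,d1=rays("side",a);e2,d2=rays("top",b);d1,d2=d1[0],d2[0]
    s=np.linalg.lstsq(np.c_[d1,-d2],e2-e1,rcond=None)[0]
    p,q=e1+s[0]*d1,e2+s[1]*d2
    return (p+q)/2,np.linalg.norm(p-q)
def cloud(n,depth):
    v,u=np.mgrid[:400,:640];e,d=rays(n,np.c_[u.ravel(),v.ravel()])
    return (e+d*depth.ravel()[:,None]).reshape(400,640,3)
def circ(P):
    A=np.c_[2*P[:,:2],np.ones(len(P))];s=np.linalg.lstsq(A,(P[:,:2]**2).sum(1),rcond=None)[0]
    return s[:2],np.sqrt(s[2]+s[0]**2+s[1]**2)
E
cat > m.py <<'E'
from h import *
roi={"side":dict(ring=(250,229,28,45),lamp=(327,234,14,16),plate=(288,159,14,10),lid=(263,201,13,11),cru=(375,145,12,12)),
"top":dict(ring=(225,134,34,34),lamp=(270,217,16,16),plate=(401,144,22,22),lid=(317,134,16,16),cru=(451,259,17,17))}
np.set_printoptions(precision=4,suppress=True)
for n in roi:
    p=cv2.imread(f"pics/{n}0.png");C=cloud(n,np.load(f"pics/{n}0.npy"))
    for k,(u,v,a,b) in roi[n].items():
        s=np.s_[v-b:v+b+1,u-a:u+a+1];P=C[s];m=(p[s].max(2)>60)
        Q=P[m];z=Q[:,2];ys,xs=np.nonzero(m)
        print(n,k,"N",m.sum(),"z pct",np.percentile(z,[2,25,50,75,98]),"bbox",xs.min()+u-a,xs.max()+u-a,ys.min()+v-b,ys.max()+v-b)
        mid=lambda T:(T[:,:2].min(0)+T[:,:2].max(0))/2
        if k=="ring":
            T=Q[(z>.100)&(z<.12)];print("  ring",len(T),T[:,2].mean(),mid(T),circ(T))
            c=mid(T)
            L=Q[(z<.085)&(z>.006)];a_=np.degrees(np.arctan2(*(L[:,:2]-c).T[::-1]));print("  legs",np.histogram(a_,np.arange(-180,181,15))[0])
            r=np.hypot(*(L[:,:2]-c).T)
            for q in range(4):
                w=(a_//90+2==q); 
                if w.any(): print("   ",q,w.sum(),np.median(a_[w]),r[w].max())
        if k=="plate":
            box=cv2.minAreaRect(np.c_[xs+u-a,ys+v-b].astype(np.float32));print("  px",box)
            pts=plane(n,cv2.boxPoints(box),.008);print("  corners",pts[:,:2].tolist(),"c",pts.mean(0))
            T=Q[z>.004];print("  cloud",T.mean(0))
        if k=="lid":
            T=Q[(z>.004)&(z<.012)];print("  disc",len(T),T[:,2].mean(),mid(T),np.ptp(T[:,:2],axis=0));T=Q[z>.026];print("  knob",len(T),T.mean(0) if len(T) else 0)
        if k=="cru":
            T=Q[z>.038];print("  rim",len(T),T[:,2].mean(),mid(T),np.ptp(T[:,:2],axis=0),circ(T))
        if k=="lamp":
            T=Q[z>.06];print("  wick",len(T),T.mean(0) if len(T) else 0);T=Q[(z>.033)&(z<.043)];print("  pot",len(T),mid(T),np.ptp(T[:,:2],axis=0),circ(T))
E
python3 m.py
```

```text
side ring N 886 z pct [-0.0019  0.0062  0.0221  0.1033  0.1117] bbox 235 272 192 270
  ring 230 0.10893124814975455 [0.6381 0.1987] (array([0.6372, 0.2012]), np.float64(0.022836956121102182))
  legs [  0   0  47   1   0   0 190  17  10  12   0   0   0   0  13  49   0   0
   0   0  55  11   0   0]
    0 48 -139.79605153562494 0.050474652591292156
    1 229 -80.770456005318 0.21892362285438233
    2 62 47.16699590646681 0.05185552804017177
    3 66 132.22747622654703 0.05198697050185864
side lamp N 477 z pct [-0.0006  0.0175  0.0407  0.049   0.0713] bbox 316 336 219 246
  wick 41 [0.4668 0.1148 0.0655]
  pot 77 [0.4684 0.1156] [0.0504 0.0472] (array([0.4676, 0.1138]), np.float64(0.023670514757500108))
side plate N 348 z pct [-0.0018  0.0055  0.0077  0.0093  0.0124] bbox 276 299 151 168
  px ((287.4793395996094, 159.25172424316406), (16.02777862548828, 22.00705337524414), 85.2363510131836)
  corners [[0.6858916406533142, -0.21351681487018426], [0.6177928177834617, -0.23534677155093364], [0.5967873804340735, -0.15699503492282207], [0.6621120890395128, -0.13643688688444133]] c [ 0.6406 -0
[... 1245 characters left out ...]
78906), (28.776723861694336, 29.4091796875), 71.56504821777344)
  corners [[0.6624281758284256, -0.14961672685746394], [0.6844806544005858, -0.21653689930246067], [0.6176542095159732, -0.23526546547981347], [0.5959967137554918, -0.16897022350521895]] c [ 0.6401 -0.1926  0.008 ]
  cloud [ 0.6403 -0.1914  0.0102]
top lid N 466 z pct [-0.0015  0.0061  0.0076  0.0089  0.0323] bbox 305 329 122 145
  disc 370 0.007652796944306601 [0.6695 0.0057] [0.0543 0.0548]
  knob 30 [0.6499 0.0041 0.0889]
top cru N 539 z pct [-0.0007  0.0055  0.0163  0.0384  0.0462] bbox 437 464 247 271
  rim 138 0.07382579056060479 [ 0.3735 -0.1627] [0.0474 0.2993] (array([ 0.382 , -0.1644]), np.float64(0.12752942333065503))
```

```bash
python3 -m crank '[[0,0,3.5,0.021,0.034,0,1],[0,0,3.5,0.021,0.034,0,1],[0,0,3.5,0.021,0.034,0,1],[0,0,3.5,0.021,0.034,0,1],[0,0,3.5,0.021,0.034,0,1]]'
python3 -m crank '[[0,0,3.5,0.021,0.034,0,1],[0,0,3.5,0.021,0.034,0,1],[0,0,3.5,0.021,0.034,0,1],[0,0,3.5,0.021,0.034,0,1],[0,0,3.5,0.021,0.034,0,1]]'
python3 -m crank '[[0,0,3.5,0.021,0.034,0,1],[0,0,3.5,0.021,0.034,0,1],[0,0,3.5,0.021,0.034,0,1],[0,0,3.5,0.021,0.034,0,1],[0,0,3.5,0.021,0.034,0,1]]'
python3 -m crank '[[0,0,3.5,0.021,0.034,0,1],[0,0,3.5,0.021,0.034,0,1],[0,0,3.5,0.021,0.034,0,1],[0,0,3.5,0.021,0.034,0,1],[0,0,0,0,0,0,1]]'
```

```text
clock: 0.52
ee_pos: [0.2902, -0.3461, 0.2309]
orientation: [-180.0, -0.0, 37.3]
contact_force: [2.3, 0.1, 0.5]
grip_width: 0.0853
finger_force: 0.0
clock: 0.93
ee_pos: [0.3953, -0.1761, 0.2312]
orientation: [-180.0, 0.0, 54.8]
contact_force: [1.5, -1.2, 0.3]
grip_width: 0.0852
finger_force: 0.0
clock: 1.35
ee_pos: [0.5003, -0.0059, 0.2311]
orientation: [-180.0, 0.0, 72.3]
contact_force: [0.3, -0.8, 0.0]
grip_width: 0.0855
finger_force: 0.0
clock: 1.77
ee_pos: [0.5863, 0.1336, 0.2301]
orientation: [179.9, -0.2, 86.6]
contact_force: [-0.2, -1.0, 0.4]
grip_width: 0.0855
finger_force: 0.0
```

```bash
python3 -m crank '[[0,0,1.7,0.0256,0.0325,0,1],[0,0,1.7,0.0256,0.0325,0,1],[0,0,0,0,0,-0.035,1],[0,0,0,0,0,-0.035,1],[0,0,0,0,0,-0.02,1]]'
python3 -m crank '[[0,0,0,0,0,-0.02,1],[0,0,0,0,0,-0.02,1],[0,0,0,0,0,-0.017,1],[0,0,0,0,0,0,0.75],[0,0,0,0,0,0,0.6]]' 30
python3 -m crank '[[0,0,0,0,0,0,0.5],[0,0,0,0,0,0,0.4],[0,0,0,0,0,0,0.4],[0,0,0,0,0,0,0.4]]' 40
```

```text
clock: 2.18
ee_pos: [0.6334, 0.193, 0.1371]
orientation: [-179.8, 0.1, 89.6]
contact_force: [-0.7, -0.4, -0.2]
grip_width: 0.085
finger_force: 0.0
clock: 2.6
ee_pos: [0.6338, 0.1924, 0.0831]
orientation: [-179.8, 0.0, 89.5]
contact_force: [0.7, -0.1, 1.0]
grip_width: 0.0639
finger_force: 0.0
clock: 2.93
ee_pos: [0.636, 0.193, 0.0856]
orientation: [179.9, -0.0, 89.5]
contact_force: [0.5, -0.9, 1.3]
grip_width: 0.0512
finger_force: 42.1
```

```bash
python3 - <<'E'
from h import *
for n in("side","top"):
    p,d=get_image(n);cv2.imwrite(f"pics/{n}1.png",p[:,:,::-1]);np.save(f"pics/{n}1.npy",d)
p=cv2.imread("pics/side1.png");cv2.imwrite("pics/c1.png",cv2.resize(p[130:330,160:400],None,fx=3,fy=3)[:600])
E
```

```text
(no output)
```

View pics/c1.png

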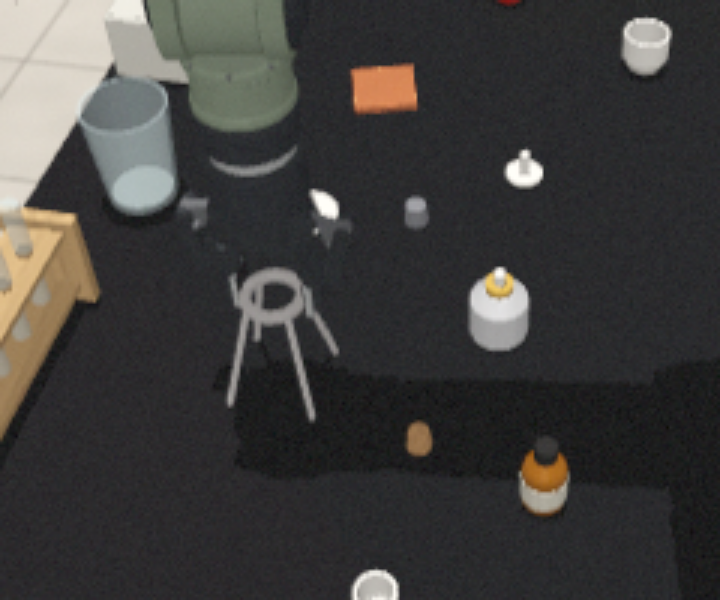

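The ring (crop 272,295) sits between the fingers, a little on the +y side of the hand. I'll check ring position versus TCP.

```bash
python3 - <<'E'
from h import *
np.set_printoptions(precision=4,suppress=True)
print(sense()["ee_pos"],sense()["contact_force"])
for n,(u,v,a,b) in dict(side=(250,229,20,14),top=(225,134,20,20)).items():
  for i in (0,1):
    p=cv2.imread(f"pics/{n}{i}.png");C=cloud(n,np.load(f"pics/{n}{i}.npy"))
    s=np.s_[v-b:v+b+1,u-a:u+a+1];P=C[s];m=(p[s].max(2)>60)&(P[...,2]>.1)&(P[...,2]<.12);Q=P[m]
    print(n,i,len(Q),Q[:,2].mean(),(Q.min(0)+Q.max(0))/2,circ(Q))
p=cv2.imread("pics/top1.png");cv2.imwrite("pics/c2.png",cv2.resize(p[60:260,130:370],None,fx=3,fy=3))
E
```

```text
[0.636  0.1931 0.0855] [ 1.1584 -0.7863  2.3341]
side 0 230 0.10893124814975455 [0.6381 0.1987 0.1067] (array([0.6372, 0.2012]), np.float64(0.022836956121102182))
side 1 253 0.1096915461649189 [0.6369 0.1996 0.1101] (array([0.6354, 0.2016]), np.float64(0.023923048817367357))
top 0 303 0.10875908837794636 [0.6376 0.1971 0.1062] (array([0.6373, 0.1971]), np.float64(0.022596894350615047))
top 1 113 0.10935659950300627 [0.6345 0.1791 0.1102] (array([0.6327, 0.1944]), np.float64(0.02185161403979263))
```

View pics/c2.png

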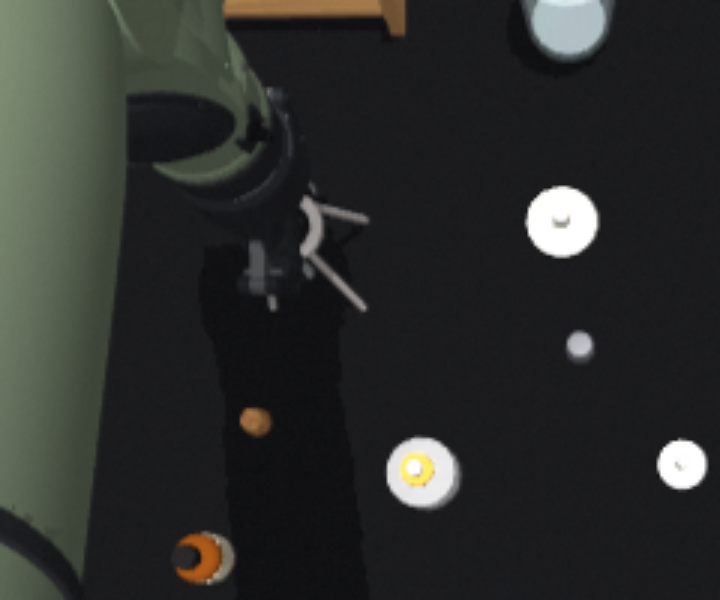

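Stand firmly gripped (ring at crop 310,225; lamp at 422,470). Lift and carry.

```bash
python3 -m crank '[[0,0,0,0,0,0.015,0.4],[0,0,0,0,0,0.03,0.4],[0,0,0,0,0,0.03,0.4],[0,0,0,0,0,0.025,0.4],[0,0,0,-0.01,-0.005,0,0.4]]' 60
python3 -m crank '[[0,0,0,-0.028,-0.0145,0,0.4],[0,0,0,-0.03,-0.015,0,0.4],[0,0,0,-0.03,-0.015,0,0.4],[0,0,0,-0.03,-0.015,0,0.4],[0,0,0,-0.025,-0.0125,0,0.4]]'
python3 -m crank '[[0,0,0.5,-0.01,-0.006,0,0.4],[0,0,0,-0.005,-0.003,0,0.4],[0,0,0,0,0,0,0.4]]'
python3 - <<'E'
from h import *
np.set_printoptions(precision=4,suppress=True)
e=sense()["ee_pos"];print(e,sense()["contact_force"],sense()["grip_width"])
p,d=get_image("side");cv2.imwrite("pics/side2.png",p[:,:,::-1])
C=cloud("side",d);m=(p.max(2)>60)&(abs(C[...,2]-(e[2]+.021))<.008)&(abs(C[...,0]-e[0])<.04)&(abs(C[...,1]-e[1])<.045)
Q=C[m];print(len(Q),(Q.min(0)+Q.max(0))/2,circ(Q),np.percentile(Q[:,2],95))
cv2.imwrite("pics/c3.png",cv2.resize(p[130:330,220:460,::-1],None,fx=3,fy=3))
E
```

```text
clock: 3.45
ee_pos: [0.6292, 0.1892, 0.1903]
orientation: [179.4, -0.1, 89.6]
contact_force: [0.9, -0.8, -0.8]
grip_width: 0.0508
finger_force: 63.0
clock: 3.87
ee_pos: [0.479, 0.1153, 0.1839]
orientation: [-179.9, 0.0, 89.5]
contact_force: [0.4, -0.3, -1.7]
grip_width: 0.0509
finger_force: 63.2
clock: 4.12
ee_pos: [0.4661, 0.1067, 0.1845]
orientation: [-180.0, -0.0, 90.0]
contact_force: [1.7, 0.1, -1.2]
grip_width: 0.051
finger_force: 63.3
[0.4661 0.1067 0.1845] [ 1.7274  0.0837 -1.1847] 0.05100165457489061
267 [0.4652 0.1141 0.2057] (array([0.4653, 0.1155]), np.float64(0.02368677439290263)) 0.2112815697045506
```

View pics/c3.png

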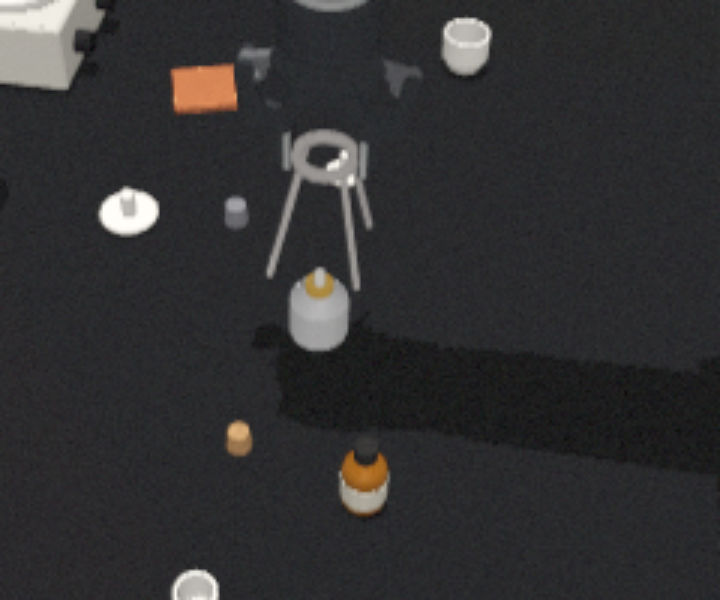

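Ring (crop 325,155) is held over the lamp (320,310), feet clear; shift x by +2 mm and lower.

```bash
python3 -m crank '[[0,0,0,0.002,0,0,0.4],[0,0,0,0,0,-0.025,0.4],[0,0,0,0,0,-0.025,0.4],[0,0,0,0,0,-0.025,0.4],[0,0,0,0,0,-0.015,0.4]]'
python3 -m crank '[[0,0,0,0,0,-0.006,0.4],[0,0,0,0,0,0,0.4],[0,0,0,0,0,-0.002,0.4],[0,0,0,0,0,0,0.4]]'
python3 - <<'E'
from h import *
np.set_printoptions(precision=4,suppress=True)
e=sense()["ee_pos"];print(e,sense()["contact_force"],sense()["torque"])
p,d=get_image("side")
C=cloud("side",d);m=(p.max(2)>60)&(abs(C[...,2]-(e[2]+.021))<.008)&(abs(C[...,0]-e[0])<.04)&(abs(C[...,1]-e[1])<.045)
Q=C[m];print(len(Q),(Q.min(0)+Q.max(0))/2,circ(Q),np.percentile(Q[:,2],95))
E
```

```text
clock: 4.58
ee_pos: [0.4692, 0.1074, 0.0919]
orientation: [-179.9, -0.0, 90.1]
contact_force: [0.3, -0.1, -2.4]
grip_width: 0.0509
finger_force: 63.2
clock: 4.92
ee_pos: [0.4702, 0.1072, 0.0869]
orientation: [179.9, -0.0, 90.1]
contact_force: [-0.5, -0.1, -1.3]
grip_width: 0.0508
finger_force: 63.3
[0.4702 0.1072 0.0869] [-0.4908 -0.0572 -1.3481] [-0.0316  0.0361 -0.0352]
235 [0.4709 0.1146 0.108 ] (array([0.4699, 0.116 ]), np.float64(0.023651803314218955)) 0.114232182279624
```

```bash
python3 -m crank '[[0,0,0,-0.002,-0.0005,0,0.4],[0,0,0,0,0,-0.0015,0.4],[0,0,0,0,0,0,0.4]]'
python3 -m crank '[[0,0,0,0,0,-0.0015,0.4],[0,0,0,0,0,0,0.4]]'
```

```text
clock: 5.22
ee_pos: [0.4677, 0.1064, 0.0856]
orientation: [179.9, 0.0, 90.0]
contact_force: [-0.7, -0.9, 3.0]
grip_width: 0.0509
finger_force: 63.7
clock: 5.38
ee_pos: [0.4682, 0.1065, 0.0849]
orientation: [179.9, -0.0, 90.0]
contact_force: [-1.9, -1.4, 12.5]
grip_width: 0.0512
finger_force: 64.8
```

```bash
python3 -m crank '[[0,0,0,0,0,0.001,0.65],[0,0,0,0,0,0,0.8],[0,0,0,0,0,0,1],[0,0,0,0,0,0,1],[0,0,0,0,0,0.02,1]]' 40
python3 -m crank '[[0,0,0,0,0,0.03,1],[0,0,0,0,0,0.035,1],[0,0,3,0.02,-0.03,0.03,1],[0,0,3,0.02,-0.036,0,1],[0,0,3,0.02,-0.036,0,1]]'
python3 -m crank '[[0,0,3,0.02,-0.036,0,1],[0,0,3,0.02,-0.036,0,1],[0,0,2,0.02,-0.036,0,1],[0,0,0,0.02,-0.036,0,1],[0,0,0,0.02,-0.036,0,1]]'
cat > s.py <<'E'
from h import *
np.set_printoptions(precision=4,suppress=True)
e=sense()["ee_pos"];print(e,sense()["contact_force"])
for n in("side","top"):
    p,d=get_image(n);cv2.imwrite(f"pics/{n}3.png",p[:,:,::-1]);C=cloud(n,d)
    near=np.hypot(C[...,0]-.468,C[...,1]-.113)<.06
    m=(p.max(2)>60)&near
    for nm,lo,hi in(("ring",.104,.116),("wick",.062,.074),("pot",.030,.043)):
        w=m&(C[...,2]>lo)&(C[...,2]<hi);Q=C[w]
        if len(Q)>5: print(n,nm,len(Q),(Q.min(0)+Q.max(0))/2,circ(Q),Q[:,2].mean())
    w=m&(C[...,2]>.01)&(C[...,2]<.09);Q=C[w]
    r=Q[:,:2]-[.468,.113];k=np.hypot(*r.T)>.032
    print(" legs",np.histogram(np.degrees(np.arctan2(r[k,1],r[k,0])),np.arange(-180,181,15))[0])
    o=(p[...,0]>120)&(p[...,2]<90)&(abs(C[...,0]-.64)<.06)&(abs(C[...,1]+.19)<.06)
    ys,xs=np.nonzero(o)
    if len(xs)>50:
        b=cv2.boxPoints(cv2.minAreaRect(np.c_[xs,ys].astype(np.float32)));q=plane(n,b,.008)[:,:2]
        M=plane(n,np.c_[xs,ys],.008)[:,:2]*1000
        print(n,"plate",len(xs),C[o].mean(0),"rect mm",cv2.minAreaRect(M.astype(np.float32)))
cv2.imwrite("pics/c4.png",np.hstack([cv2.resize(cv2.imread("pics/side3.png")[150:290,250:390],(400,400)),cv2.resize(cv2.imread("pics/top3.png")[150:290,200:340],(400,400))]))
E
python3 s.py
```

```text
clock: 5.8
ee_pos: [0.4643, 0.1063, 0.1016]
orientation: [-179.6, 0.0, 90.0]
contact_force: [-1.6, -0.0, -0.7]
grip_width: 0.085
finger_force: 0.0
clock: 6.22
ee_pos: [0.5268, 0.0073, 0.1983]
orientation: [179.7, 0.1, 99.3]
contact_force: [0.9, 0.1, -0.0]
grip_width: 0.0853
finger_force: 0.0
clock: 6.63
ee_pos: [0.6253, -0.174, 0.1955]
orientation: [-180.0, -0.0, 107.0]
contact_force: [0.6, -0.5, 0.4]
grip_width: 0.0854
finger_force: 0.0
[ 0.6253 -0.174   0.1955] [ 0.5644 -0.4727  0.4447]
side ring 191 [0.4702 0.1133 0.1088] (array([0.4704, 0.1146]), np.float64(0.022955399114597156)) 0.10926862577322304
side wick 46 [0.4704 0.1164 0.0679] (array([0.4673, 0.1229]), np.float64(0.023404506035552955)) 0.06753819156539703
side pot 112 [0.471  0.1156 0.0365] (array([0.4676, 0.1139]), np.float64(0.029513883201799616)) 0.03757357012455986
 legs [ 0  0 18 11  0  0  0  0  0  2  0  0  0  0 40 15  0  0  0  0 46  2  0  0]
side plate 268 [ 0.6393 -0.1857  0.0078] rect mm ((639.8779907226562, -185.42156982421875), (66.03819274902344, 76.17158508300781), 17.17294692993164)
top ring 306 [0.4703 0.1115 0.1087] (array([0.4707, 0.1112]), np.float64(0.022649519798163573)) 0.1094080296053898
top wick 41 [0.4709 0.1119 0.0676] (array([0.464 , 0.1033]), np.float64(0.02118129347979054)) 0.0684207242326135
top pot 97 [0.4713 0.1108 0.0369] (array([0.4684, 0.11  ]), np.float64(0.02837438767178219)) 0.03896826248939497
 legs [ 0  0  0 30  0  0  0  0 19  9  0  0  0  0  3  0  0  0  0  0 13  8  0  0]
top plate 254 [ 0.6478 -0.1727  0.0078] rect mm ((646.2849731445312, -166.7240447998047), (34.813270568847656, 72.613525390625), 68.50215911865234)
```

View pics/c4.png

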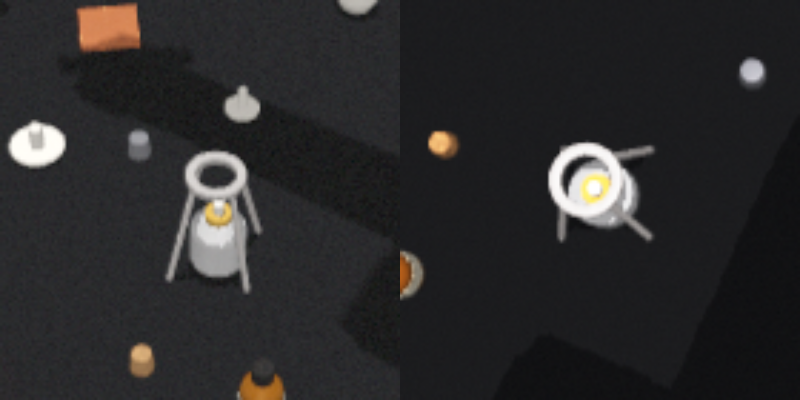

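Stand straddles the lamp within ~2 mm (side crop ring 215,172; top crop ring 588,180). Plate at (0.640,-0.191), yaw 17°.

```bash
python3 -m crank '[[0,0,0,0.0147,-0.0175,-0.03,0.9],[0,0,0,0,0,-0.04,0.9],[0,0,0,0,0,-0.04,0.9],[0,0,0,0,0,-0.04,0.9],[0,0,0,0,0,-0.02,0.9]]'
python3 -m crank '[[0,0,0,0,0,-0.015,0.9],[0,0,0,0,0,-0.004,0.9],[0,0,0,0,0,0,0.9]]'
python3 -m crank '[[0,0,0,0,0,-0.005,0.9],[0,0,0,0,0,0,0.9]]'
python3 -m crank '[[0,0,0,0,0,0,0.9],[0,0,0,0,0,0,0.9]]'
```

```text
clock: 7.15
ee_pos: [0.6358, -0.1877, 0.0203]
orientation: [-179.7, -0.3, 107.0]
contact_force: [-0.8, 0.6, -0.9]
grip_width: 0.0768
finger_force: 0.0
clock: 7.4
ee_pos: [0.6381, -0.1886, 0.0053]
orientation: [-179.8, -0.1, 107.1]
contact_force: [-0.1, 0.5, -0.6]
grip_width: 0.0769
finger_force: 0.0
clock: 7.57
ee_pos: [0.6403, -0.1898, 0.0028]
orientation: [179.9, 0.1, 107.1]
contact_force: [-0.4, -0.6, -0.1]
grip_width: 0.0768
finger_force: 0.0
clock: 7.73
ee_pos: [0.6403, -0.1899, 0.0031]
orientation: [179.9, 0.1, 107.0]
contact_force: [-0.1, -0.6, -0.3]
grip_width: 0.0766
finger_force: 0.0
```

```bash
python3 -m crank '[[0,0,0,0,0,-0.003,0.9],[0,0,0,0,0,0,0.9]]'
python3 -m crank '[[0,0,0,0,0,-0.003,0.9],[0,0,0,0,0,0,0.9]]'
python3 -m crank '[[0,0,0,0,0,-0.002,0.9],[0,0,0,0,0,0,0.9]]'
```

```text
clock: 7.9
ee_pos: [0.6397, -0.1897, -0.0009]
orientation: [180.0, 0.0, 107.0]
contact_force: [-1.0, -0.2, 0.1]
grip_width: 0.0771
finger_force: 0.0
clock: 8.07
ee_pos: [0.6392, -0.1896, -0.0045]
orientation: [-180.0, -0.0, 107.0]
contact_force: [-0.9, -0.2, 0.4]
grip_width: 0.0771
finger_force: 0.0
clock: 8.23
ee_pos: [0.6393, -0.1896, -0.0065]
orientation: [-180.0, -0.0, 107.0]
contact_force: [-0.5, 0.1, 0.4]
grip_width: 0.0769
finger_force: 0.0
```

```bash
python3 -m crank '[[0,0,0,0,0,0.001,0.8],[0,0,0,0,0,0,0.7],[0,0,0,0,0,0,0.6],[0,0,0,0,0,0,0.6],[0,0,0,0,0,0,0.6]]' 40
python3 -m crank '[[0,0,0,0,0,0.01,0.6],[0,0,0,0,0,0.02,0.6],[0,0,0,0,0,0.03,0.6],[0,0,0,0,0,0.04,0.6],[0,0,0,0,0,0.04,0.6]]'
python3 -m crank '[[0,0,0,0,0,0.04,0.6],[0,0,0,0,0,0.02,0.6],[0,0,0,0,0,0,0.6]]'
python3 - <<'E'
from h import *
np.set_printoptions(precision=4,suppress=True)
e=sense()["ee_pos"];print(e)
I=[]
for n in("side","top"):
    p,d=get_image(n);C=cloud(n,d)
    o=(p[...,0]>1.6*p[...,2])&(p[...,0]>60)&(np.hypot(C[...,0]-e[0],C[...,1]-e[1])<.07)&(abs(C[...,2]-e[2])<.04)
    v,u=np.nonzero(o);print(n,o.sum())
    if len(u)>20: print((C[o].min(0)+C[o].max(0))/2,np.percentile(C[o][:,2],[5,50,95]));c=(int(u.mean()),int(v.mean()))
    else: c=(401,144)
    x,y=max(c[0]-40,0),max(c[1]-40,0);I.append(cv2.resize(p[y:y+80,x:x+80,::-1],(400,400)))
cv2.imwrite("pics/c5.png",np.hstack(I))
E
```

```text
clock: 8.65
ee_pos: [0.6399, -0.1898, -0.0046]
orientation: [180.0, 0.0, 107.0]
contact_force: [-0.5, -0.5, 4.8]
grip_width: 0.0644
finger_force: 44.7
clock: 9.07
ee_pos: [0.6382, -0.1892, 0.1355]
orientation: [-179.9, -0.1, 107.0]
contact_force: [1.8, 0.2, 0.3]
grip_width: 0.0645
finger_force: 44.5
clock: 9.32
ee_pos: [0.6425, -0.1909, 0.2021]
orientation: [179.5, 0.4, 107.0]
contact_force: [0.2, 0.2, -1.4]
grip_width: 0.0646
finger_force: 44.5
[ 0.6425 -0.1909  0.2021]
side 330
[ 0.6425 -0.1898  0.2218] [0.2091 0.2146 0.2167]
top 316
[ 0.6432 -0.1708  0.2098] [0.2076 0.2109 0.2132]
```

View pics/c5.png

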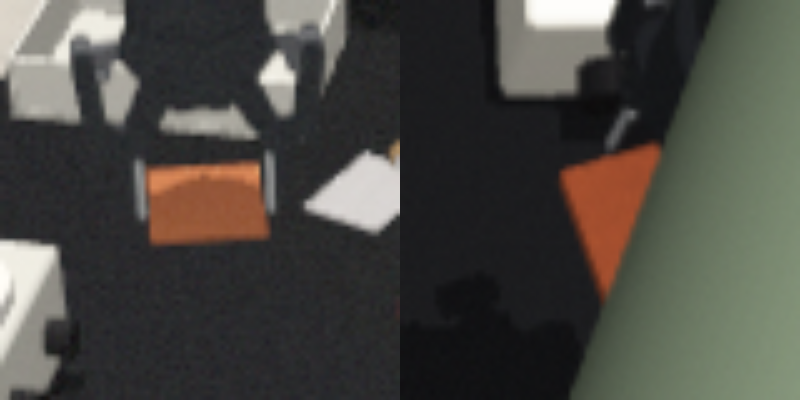

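Plate held level and centred between the pads (crop 208,205). Carry to stand, turning -17°.

```bash
python3 -m crank '[[0,0,-1.7,-0.012,0.02,0,0.6],[0,0,-1.7,-0.0172,0.0303,0,0.6],[0,0,-1.7,-0.0172,0.0303,0,0.6],[0,0,-1.7,-0.0172,0.0303,0,0.6],[0,0,-1.7,-0.0172,0.0303,0,0.6]]'
python3 -m crank '[[0,0,-1.7,-0.0172,0.0303,0,0.6],[0,0,-1.7,-0.0172,0.0303,0,0.6],[0,0,-1.7,-0.0172,0.0303,0,0.6],[0,0,-1.7,-0.0172,0.0303,0,0.6],[0,0,-1.7,-0.0172,0.0303,0,0.6]]'
python3 -m crank '[[0,0,0,-0.0052,0.0103,-0.02,0.6],[0,0,0,0,0,-0.03,0.6],[0,0,0,0,0,-0.02,0.6],[0,0,0,0,0,0,0.6],[0,0,0,0,0,0,0.6]]'
cat > t.py <<'E'
from h import *
np.set_printoptions(precision=4,suppress=True)
s=sense();e=s["ee_pos"];print(e,s["orientation"],s["contact_force"])
for n in("side","top"):
    p,d=get_image(n);C=cloud(n,d);p=p.astype(int)
    o=(p[...,0]>1.6*p[...,2])&(p[...,0]>60)&(np.hypot(C[...,0]-.47,C[...,1]-.113)<.06)&(C[...,2]>.1)&(C[...,2]<.25)
    Q=C[o]
    if len(Q)>30:
        z=np.percentile(Q[:,2],80);v,u=np.nonzero(o);T=Q[abs(Q[:,2]-z)<.0035]
        print(n,len(Q),"z",z,"mid",(T.min(0)+T.max(0))/2,"rect",cv2.minAreaRect((T[:,:2]*1000).astype(np.float32)))
    cv2.imwrite(f"pics/{n}4.png",p[:,:,::-1])
a,b=cv2.imread("pics/side4.png")[150:290,250:390],cv2.imread("pics/top4.png")[150:290,200:340]
cv2.imwrite("pics/c6.png",np.hstack([cv2.resize(a,(400,400)),cv2.resize(b,(400,400))]))
E
python3 t.py
```

```text
clock: 9.83
ee_pos: [0.556, -0.047, 0.1924]
orientation: [-179.8, -0.1, 98.4]
contact_force: [-0.0, 0.0, -0.8]
grip_width: 0.0643
finger_force: 44.5
clock: 10.25
ee_pos: [0.4699, 0.1041, 0.1929]
orientation: [-179.8, 0.0, 89.9]
contact_force: [0.6, 0.1, -0.6]
grip_width: 0.0647
finger_force: 44.5
clock: 10.67
ee_pos: [0.4651, 0.1132, 0.1231]
orientation: [-179.7, 0.0, 90.0]
contact_force: [-0.1, 0.1, -1.3]
grip_width: 0.0642
finger_force: 44.8
[0.4651 0.1132 0.1231] [-179.6705    0.0304   90.0474] [-0.1095  0.0642 -1.3413]
side 565 z 0.13715875532484528 mid [0.4649 0.1121 0.137 ] rect ((464.8756103515625, 112.14765167236328), (64.98339080810547, 70.81077575683594), 0.7753444910049438)
top 357 z 0.13777393683930014 mid [0.4663 0.0903 0.1374] rect ((466.3511657714844, 90.06932067871094), (25.92264747619629, 64.11540985107422), 88.20948028564453)[ WARN:0@1.886] global loadsave.cpp:1063 imwrite_ Unsupported depth image for selected encoder is fallbacked to CV_8U.
```

```bash
python3 -m crank '[[0,0,0,0.005,0.001,0,0.6],[0,0,0,0,0,-0.008,0.6],[0,0,0,0,0,-0.006,0.6],[0,0,0,0,0,0,0.6]]'
python3 -m crank '[[0,0,0,0,0,-0.0015,0.6],[0,0,0,0,0,0,0.6]]'
```

```text
clock: 11.1
ee_pos: [0.4719, 0.1141, 0.1099]
orientation: [-179.9, 0.0, 90.0]
contact_force: [0.3, -0.1, -0.3]
grip_width: 0.0644
finger_force: 44.8
clock: 11.27
ee_pos: [0.4723, 0.1143, 0.1092]
orientation: [-180.0, 0.0, 90.0]
contact_force: [0.3, 0.1, -1.1]
grip_width: 0.0643
finger_force: 44.8
```

```bash
python3 -m crank '[[0,0,0,-0.0015,-0.001,-0.001,0.6],[0,0,0,0,0,-0.001,0.6],[0,0,0,0,0,0,0.6]]'
python3 -m crank '[[0,0,0,0,0,-0.001,0.6],[0,0,0,0,0,0,0.6]]'
python3 -m crank '[[0,0,0,0,0,-0.001,0.6],[0,0,0,0,0,0,0.6]]'; python3 t.py
```

```text
clock: 11.52
ee_pos: [0.4708, 0.1133, 0.1073]
orientation: [-180.0, 0.0, 90.0]
contact_force: [0.3, -0.1, -0.9]
grip_width: 0.0645
finger_force: 44.8
clock: 11.68
ee_pos: [0.471, 0.1133, 0.1064]
orientation: [180.0, -0.0, 90.0]
contact_force: [0.7, 0.2, -1.9]
grip_width: 0.0644
finger_force: 44.8
clock: 11.85
ee_pos: [0.471, 0.1133, 0.1053]
orientation: [-180.0, -0.0, 90.0]
contact_force: [0.6, -0.3, -1.4]
grip_width: 0.0647
finger_force: 44.8
[0.471  0.1133 0.1053] [-179.9955   -0.0016   90.0379] [ 0.609  -0.2731 -1.378 ]
side 557 z 0.11950796194101206 mid [0.4706 0.1118 0.1192] rect ((470.77734375, 111.60594177246094), (65.82581329345703, 69.09600830078125), 0.44142022728919983)
top 344 z 0.1186558160977041 mid [0.4703 0.0899 0.1182] rect ((470.267578125, 89.93852233886719), (24.803913116455078, 65.4393539428711), 88.48109436035156)[ WARN:0@0.785] global loadsave.cpp:1063 imwrite_ Unsupported depth image for selected encoder is fallbacked to CV_8U.
```

```bash
python3 -m crank '[[0,0,0,-0.0005,0.001,0,0.6],[0,0,0,0,0,-0.001,0.6],[0,0,0,0,0,0,0.6]]'
python3 -m crank '[[0,0,0,0,0,-0.001,0.6],[0,0,0,0,0,0,0.6]]'
```

```text
clock: 12.2
ee_pos: [0.4707, 0.1145, 0.105]
orientation: [180.0, -0.0, 90.0]
contact_force: [-2.2, 0.3, 5.6]
grip_width: 0.0647
finger_force: 45.5
clock: 12.37
ee_pos: [0.4709, 0.1146, 0.1048]
orientation: [179.9, -0.0, 90.1]
contact_force: [-2.7, -0.6, 12.5]
grip_width: 0.0647
finger_force: 46.3
```

```bash
python3 -m crank '[[0,0,0,0,0,0.001,0.85],[0,0,0,0,0,0,1],[0,0,0,0,0,0,1],[0,0,0,0,0,0.02,1],[0,0,0,0,0,0.03,1]]' 30
python3 -m crank '[[0,0,0,0,0,0.03,1],[0,0,0,-0.005,-0.03,0.02,1],[0,0,0,-0.009,-0.038,0,1],[0,0,0,-0.009,-0.038,0,1],[0,0,0,-0.009,-0.038,0,1]]'
python3 -m crank '[[0,0,0,-0.009,-0.038,0,1],[0,0,0,-0.009,-0.038,0,1],[0,0,0,-0.009,-0.038,0,1],[0,0,0,-0.009,-0.038,0,1],[0,0,0,0,0,0,1]]'
python3 - <<'E'
from h import *
np.set_printoptions(precision=4,suppress=True)
C=cloud("top",np.load("pics/top0.npy"));p=cv2.imread("pics/top0.png")
m=(p.max(2)>60)&(np.hypot(C[...,0]-.373,C[...,1]+.285)<.04)&(C[...,2]>.038)&(C[...,2]<.05);Q=C[m];print((Q.min(0)+Q.max(0))/2,circ(Q))
E
python3 t.py
```

```text
clock: 12.78
ee_pos: [0.468, 0.1141, 0.1523]
orientation: [-179.6, 0.0, 90.0]
contact_force: [0.0, 0.0, -0.1]
grip_width: 0.0852
finger_force: 0.0
clock: 13.2
ee_pos: [0.4383, -0.0308, 0.2048]
orientation: [179.9, 0.0, 90.1]
contact_force: [1.4, -0.4, -0.7]
grip_width: 0.0856
finger_force: 0.0
clock: 13.62
ee_pos: [0.4016, -0.1878, 0.2045]
orientation: [180.0, 0.2, 89.6]
contact_force: [0.5, -0.7, 0.6]
grip_width: 0.0852
finger_force: 0.0
[ 0.3735 -0.2873  0.0427] (array([ 0.3729, -0.2866]), np.float64(0.02303719413890995))
[ 0.4016 -0.1878  0.2045] [179.9833   0.2017  89.5542] [ 0.5298 -0.673   0.5826]
side 575 z 0.11920863129610322 mid [0.4704 0.1133 0.1187] rect ((470.46392822265625, 113.02859497070312), (66.13636779785156, 69.03511047363281), 0.5776222944259644)
top 1079 z 0.11870463329451897 mid [0.4706 0.1113 0.1187] rect ((470.5721740722656, 111.31027221679688), (66.1612319946289, 65.77508544921875), 89.8944091796875)[ WARN:0@1.894] global loadsave.cpp:1063 imwrite_ Unsupported depth image for selected encoder is fallbacked to CV_8U.
```

View pics/c6.png

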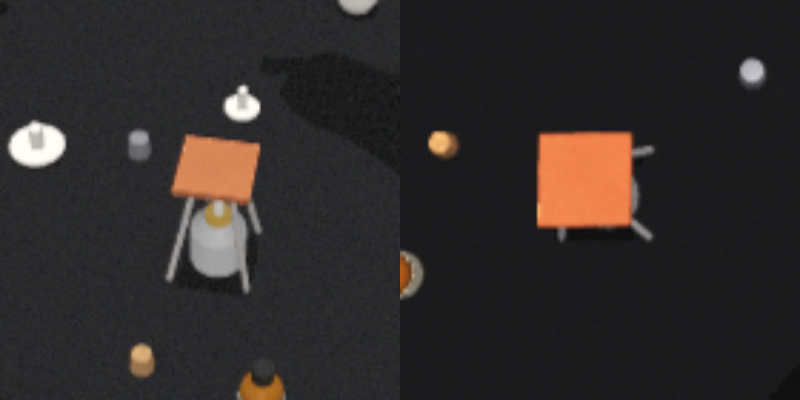

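Plate lies squarely centred on the ring (top crop 585,180; ring was 588,180). Now the crucible.

```bash
python3 -m crank '[[0,0,0,-0.01,-0.034,-0.02,1],[0,0,0,-0.01,-0.034,-0.02,1],[0,0,0,-0.009,-0.030,-0.01,1],[0,0,0,0,0,-0.03,1],[0,0,0,0,0,-0.03,1]]'
python3 -m crank '[[0,0,0,0,0,-0.03,1],[0,0,0,0,0,-0.03,1],[0,0,0,0,0,-0.015,1],[0,0,0,0,0,0,1],[0,0,0,0,0,0,1]]'
```

```text
clock: 14.13
ee_pos: [0.3747, -0.2806, 0.0942]
orientation: [179.9, 0.1, 90.0]
contact_force: [-0.2, 0.1, -0.2]
grip_width: 0.0855
finger_force: 0.0
clock: 14.55
ee_pos: [0.3735, -0.2778, 0.0189]
orientation: [-179.9, -0.1, 90.2]
contact_force: [1.2, -0.1, 0.2]
grip_width: 0.0855
finger_force: 0.0
```

```bash
python3 -m crank '[[0,0,0,0,-0.0075,-0.009,1],[0,0,0,0,0,0,0.8],[0,0,0,0,0,0,0.7],[0,0,0,0,0,0,0.6],[0,0,0,0,0,0,0.5]]' 30
python3 -m crank '[[0,0,0,0,0,0,0.4],[0,0,0,0,0,0,0.4],[0,0,0,0,0,0,0.4]]'
python3 -m crank '[[0,0,0,0,0,0.01,0.4],[0,0,0,0,0,0.03,0.4],[0,0,0,0,0,0.04,0.4],[0,0,0,0,0,0.04,0.4],[0,0,0,0,0,0.04,0.4]]'
python3 -m crank '[[0,0,0,0,0,0.03,0.4],[0,0,0,0.005,0.02,0,0.4],[0,0,0,0.009,0.036,0,0.4],[0,0,0,0.009,0.036,0,0.4],[0,0,0,0.009,0.036,0,0.4]]'
python3 -m crank '[[0,0,0,0.009,0.036,0,0.4],[0,0,0,0.009,0.036,0,0.4],[0,0,0,0.009,0.036,0,0.4],[0,0,0,0.009,0.036,0,0.4],[0,0,0,0.009,0.036,0,0.4]]'
python3 -m crank '[[0,0,0,0.009,0.036,0,0.4],[0,0,0,0.009,0.036,0,0.4],[0,0,0,0.009,0.036,0,0.4],[0,0,0,0,0.01,0,0.4],[0,0,0,0,0,0,0.4]]'
cat > u.py <<'E'
from h import *
np.set_printoptions(precision=4,suppress=True)
s=sense();e=s["ee_pos"];print(e,s["orientation"],s["contact_force"])
I=[]
for n in("side","top"):
    p,d=get_image(n);C=cloud(n,d);P=p.astype(int)
    o=(P.min(2)>110)&(np.hypot(C[...,0]-.47,C[...,1]-.113)<.05)&(C[...,2]>.13)
    Q=C[o]
    if len(Q)>20:
        z=np.percentile(Q[:,2],97);T=Q[Q[:,2]>z-.008];print(n,len(T),"top z",z,"zmin",np.percentile(Q[:,2],3),(T.min(0)+T.max(0))/2,circ(T))
    w=np.s_[100:290,230:420] if n=="side" else np.s_[130:290,190:350]
    I.append(cv2.resize(p[w][...,::-1],(400,400)))
cv2.imwrite("pics/c7.png",np.hstack(I))
E
python3 u.py
```

```text
clock: 14.97
ee_pos: [0.374, -0.2877, 0.0114]
orientation: [179.9, 0.1, 90.0]
contact_force: [0.6, 0.1, 2.9]
grip_width: 0.0489
finger_force: 30.8
clock: 15.22
ee_pos: [0.374, -0.2877, 0.0114]
orientation: [179.9, 0.1, 90.0]
contact_force: [-0.8, -0.2, 6.5]
grip_width: 0.0488
finger_force: 31.1
clock: 15.63
ee_pos: [0.373, -0.2866, 0.1722]
orientation: [-180.0, -0.0, 90.0]
contact_force: [0.4, -0.8, -0.6]
grip_width: 0.0486
finger_force: 31.4
clock: 16.05
ee_pos: [0.4055, -0.158, 0.2009]
orientation: [179.9, 0.0, 89.9]
contact_force: [-0.2, 0.0, -0.3]
grip_width: 0.0488
finger_force: 31.4
clock: 16.47
ee_pos: [0.4504, 0.0227, 0.2007]
orientation: [180.0, 0.0, 90.0]
contact_force: [0.6, -0.7, -1.3]
grip_width: 0.0485
finger_force: 31.4
clock: 16.88
ee_pos: [0.4774, 0.1413, 0.2004]
orientation: [-180.0, -0.0, 90.3]
contact_force: [-1.0, -0.1, -0.9]
grip_width: 0.0485
finger_force: 31.4
[0.4774 0.1413 0.2004] [-179.9971   -0.0301   90.3   ] [-1.0083 -0.136  -0.9118]
side 42 top z 0.2409233561580197 zmin 0.19745840010336105 [0.4707 0.1409 0.3337] (array([0.4735, 0.145 ]), np.float64(0.0245635849113802))
top 1803 top z 0.6937986971237563 zmin 0.6560874390675797 [0.434  0.1176 0.6923] (array([0.4325, 0.1208]), np.float64(0.012231870091257192))
```

View pics/c7.png

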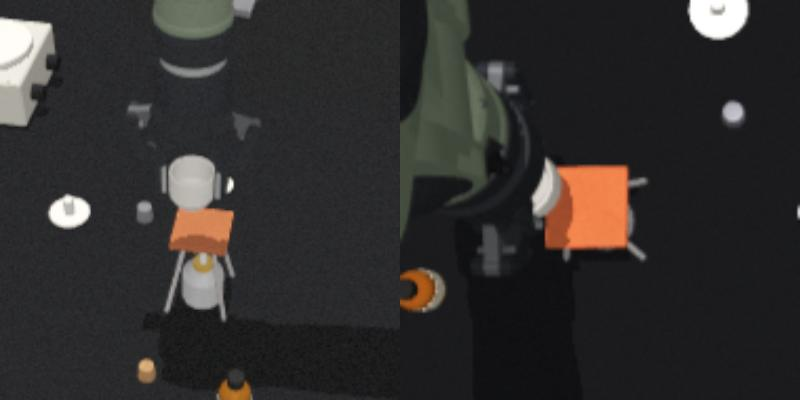

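Crucible held upright (side crop 192,183), but I overshot +y; shift back and lower partly.

```bash
python3 -m crank '[[0,0,0,-0.0035,-0.014,0,0.4],[0,0,0,-0.0035,-0.014,0,0.4],[0,0,0,0,0,-0.03,0.4],[0,0,0,0,0,-0.025,0.4],[0,0,0,0,0,0,0.4]]'
sed -i 's/>.13)$/>.125)\&(C[...,2]<.21)/' u.py; python3 -m crank '[[0,0,0,0,0,0,0.4]]'; python3 u.py
```

```text
clock: 17.4
ee_pos: [0.467, 0.1086, 0.1419]
orientation: [-179.6, 0.1, 89.9]
contact_force: [-0.9, 0.4, -1.1]
grip_width: 0.0488
finger_force: 31.5
clock: 17.48
ee_pos: [0.4691, 0.1094, 0.1449]
orientation: [-179.8, 0.0, 89.9]
contact_force: [-0.5, 0.1, -0.4]
grip_width: 0.0489
finger_force: 31.5
[0.4691 0.1094 0.1449] [-179.8078    0.0312   89.9077] [-0.55    0.1435 -0.4045]
side 138 top z 0.17954980699490453 zmin 0.14246825232515437 [0.4677 0.1116 0.1795] (array([0.468 , 0.1125]), np.float64(0.023852441506285103))
top 25 top z 0.18016779351928794 zmin 0.15313505245002101 [0.4607 0.0908 0.1767] (array([0.4658, 0.1017]), np.float64(0.01503145776853582))
```

```bash
python3 -m crank '[[0,0,0,0.002,0.0015,0,0.4],[0,0,0,0,0,-0.008,0.4],[0,0,0,0,0,-0.004,0.4],[0,0,0,0,0,0,0.4],[0,0,0,0,0,0,0.4]]'
python3 u.py
```

```text
clock: 18.0
ee_pos: [0.4722, 0.1124, 0.1331]
orientation: [-180.0, 0.0, 90.1]
contact_force: [0.2, 0.5, -0.3]
grip_width: 0.0484
finger_force: 31.5
[0.4722 0.1124 0.1331] [-179.952     0.0056   90.0569] [ 0.1905  0.5458 -0.2828]
side 148 top z 0.16758141251601438 zmin 0.1317980036618881 [0.4717 0.1136 0.1819] (array([0.4717, 0.1156]), np.float64(0.023742423625180194))
top 28 top z 0.16714605688910322 zmin 0.1366353494820556 [0.4624 0.0937 0.1641] (array([0.4667, 0.1023]), np.float64(0.013011568436671265))
```

```bash
python3 -m crank '[[0,0,0,-0.0015,-0.0012,0,0.4],[0,0,0,0,0,-0.002,0.4],[0,0,0,0,0,-0.001,0.4],[0,0,0,0,0,0,0.4]]'
python3 -m crank '[[0,0,0,0,0,-0.001,0.4],[0,0,0,0,0,0,0.4]]'
python3 -m crank '[[0,0,0,0,0,-0.001,0.4],[0,0,0,0,0,0,0.4]]'
```

```text
clock: 18.43
ee_pos: [0.4708, 0.1111, 0.1302]
orientation: [-180.0, 0.0, 90.0]
contact_force: [-0.1, -0.4, -1.4]
grip_width: 0.0491
finger_force: 31.5
clock: 18.6
ee_pos: [0.471, 0.1111, 0.1293]
orientation: [-180.0, 0.0, 90.0]
contact_force: [-0.2, -0.4, -0.6]
grip_width: 0.0491
finger_force: 31.5
clock: 18.77
ee_pos: [0.4714, 0.1112, 0.129]
orientation: [180.0, -0.0, 90.0]
contact_force: [-0.8, 0.5, 5.3]
grip_width: 0.0489
finger_force: 32.0
```

```bash
python3 -m crank '[[0,0,0,0,0,0,0.6],[0,0,0,0,0,0,0.8],[0,0,0,0,0,0,1],[0,0,0,0,0,0.01,1],[0,0,0,0,0,0.03,1]]'
python3 -m crank '[[0,0,0,0,0,0.03,1],[0,0,0,0,0,0.03,1],[0,0,0,0.02,-0.0104,0,0.8],[0,0,0,0.033,-0.0172,0,0.6],[0,0,0,0.033,-0.0172,0,0.5]]'
python3 -m crank '[[0,0,0,0.033,-0.0172,0,0.5],[0,0,0,0.033,-0.0172,0,0.5],[0,0,0,0.033,-0.0172,0,0.5],[0,0,0,0.008,-0.004,0,0.5],[0,0,0,0,0,0,0.5]]'
python3 u.py
python3 - <<'E'
from h import *
np.set_printoptions(precision=4,suppress=True)
for n in("side","top"):
    C=cloud(n,np.load(f"pics/{n}0.npy"));p=cv2.imread(f"pics/{n}0.png")
    Q=C[(p.max(2)>60)&(np.hypot(C[...,0]-.669,C[...,1]-.007)<.025)&(C[...,2]>.024)&(C[...,2]<.04)];print(n,len(Q),(Q.min(0)+Q.max(0))/2,Q.mean(0))
E
```

```text
clock: 19.18
ee_pos: [0.468, 0.1109, 0.1659]
orientation: [-179.6, 0.0, 90.0]
contact_force: [1.1, 0.3, -1.0]
grip_width: 0.0854
finger_force: 0.0
clock: 19.6
ee_pos: [0.5581, 0.0663, 0.2306]
orientation: [179.8, -0.0, 90.1]
contact_force: [1.2, 0.9, -0.2]
grip_width: 0.0516
finger_force: 0.0
clock: 20.02
ee_pos: [0.6661, 0.0088, 0.2279]
orientation: [180.0, 0.0, 89.9]
contact_force: [-0.6, 0.0, -0.5]
grip_width: 0.0426
finger_force: 0.0
[0.6661 0.0088 0.2279] [179.9821   0.0174  89.9064] [-0.583   0.0191 -0.4791]
side 130 top z 0.16311359666320968 zmin 0.12791106871686903 [0.4703 0.114  0.1601] (array([0.4705, 0.1138]), np.float64(0.022905298894686142))
side 21 [0.6688 0.008  0.0293] [0.6683 0.0086 0.0299]
top 31 [0.669  0.0053 0.0301] [0.6681 0.0054 0.0308]
```

View pics/c7.png

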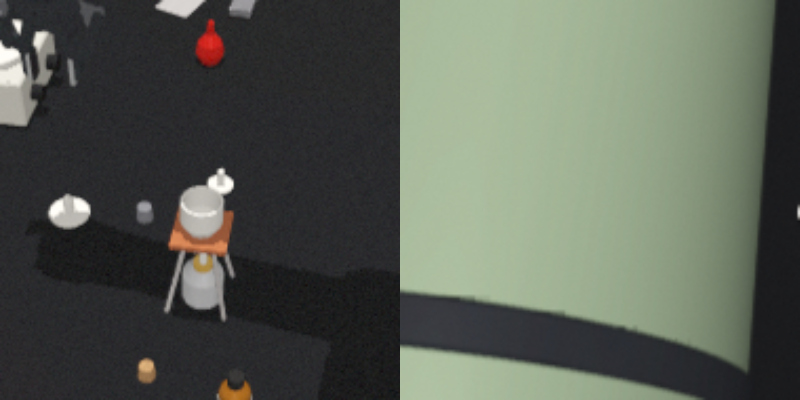

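Crucible stands upright mid-plate (side crop 202,213). Descend on the lid's knob.

```bash
python3 -m crank '[[0,0,0,0.003,-0.002,-0.03,0.5],[0,0,0,0,0,-0.04,0.5],[0,0,0,0,0,-0.04,0.5],[0,0,0,0,0,-0.04,0.5],[0,0,0,0,0,-0.03,0.5]]'
python3 -m crank '[[0,0,0,0,0,-0.02,0.5],[0,0,0,0,0,-0.008,0.5],[0,0,0,0,0,0,0.5],[0,0,0,0,0,0,0.5]]'
```

```text
clock: 20.53
ee_pos: [0.6642, 0.01, 0.0463]
orientation: [-179.8, -0.0, 90.1]
contact_force: [-0.3, 0.2, 0.3]
grip_width: 0.0425
finger_force: 0.0
clock: 20.87
ee_pos: [0.6672, 0.0093, 0.0218]
orientation: [180.0, 0.0, 90.1]
contact_force: [1.0, 0.6, 0.5]
grip_width: 0.0425
finger_force: 0.0
```

```bash
python3 -m crank '[[0,0,0,0.002,-0.0023,-0.006,0.5],[0,0,0,0,0,-0.003,0.5],[0,0,0,0,0,0,0.35],[0,0,0,0,0,0,0.25],[0,0,0,0,0,0,0.15]]' 25
python3 -m crank '[[0,0,0,0,0,0,0.1],[0,0,0,0,0,0,0.08],[0,0,0,0,0,0,0.08],[0,0,0,0,0,0,0.08]]'
```

```text
clock: 21.28
ee_pos: [0.6694, 0.0063, 0.012]
orientation: [180.0, 0.0, 90.0]
contact_force: [1.3, -0.3, 1.9]
grip_width: 0.0134
finger_force: 14.4
clock: 21.62
ee_pos: [0.6694, 0.0063, 0.012]
orientation: [180.0, 0.0, 90.0]
contact_force: [-0.8, -0.3, 5.3]
grip_width: 0.0129
finger_force: 24.6
```

```bash
python3 -m crank '[[0,0,0,0,0,0.01,0.08],[0,0,0,0,0,0.03,0.08],[0,0,0,0,0,0.04,0.08],[0,0,0,0,0,0.04,0.08],[0,0,0,0,0,0.04,0.08]]'
python3 -m crank '[[0,0,0,0,0,0.04,0.08],[0,0,0,0,0,0.02,0.08],[0,0,0,-0.02,0.0106,0,0.08],[0,0,0,-0.033,0.0175,0,0.08],[0,0,0,-0.033,0.0175,0,0.08]]'
python3 -m crank '[[0,0,0,-0.033,0.0175,0,0.08],[0,0,0,-0.033,0.0175,0,0.08],[0,0,0,-0.033,0.0175,0,0.08],[0,0,0,-0.008,0.004,0,0.08],[0,0,0,0,0,0,0.08]]'
python3 -m crank '[[0,0,0,0,0,0,0.08],[0,0,0,0,0,0,0.08]]'
cat > w.py <<'E'
from h import *
np.set_printoptions(precision=4,suppress=True)
s=sense();e=s["ee_pos"];print(e,s["contact_force"])
p,d=get_image("side");C=cloud("side",d);zl=e[2]-.012
o=(p.min(2)>110)&(np.hypot(C[...,0]-e[0],C[...,1]-e[1])<.045)
for nm,lo,hi in(("disc",zl+.004,zl+.0125),("rim",.154,.168)):
    Q=C[o&(C[...,2]>lo)&(C[...,2]<hi)]
    if len(Q)>10: print(nm,len(Q),(Q.min(0)+Q.max(0))/2,np.ptp(Q,axis=0),circ(Q))
cv2.imwrite("pics/c8.png",cv2.resize(p[130:260,260:400,::-1],None,fx=4,fy=4))
E
python3 w.py
```

```text
clock: 22.03
ee_pos: [0.6683, 0.0066, 0.1731]
orientation: [-179.9, -0.0, 90.0]
contact_force: [0.7, -0.7, -0.8]
grip_width: 0.0132
finger_force: 24.4
clock: 22.45
ee_pos: [0.5825, 0.0521, 0.2319]
orientation: [179.9, -0.0, 90.0]
contact_force: [0.4, 0.2, 0.0]
grip_width: 0.013
finger_force: 24.5
clock: 22.87
ee_pos: [0.4734, 0.1097, 0.232]
orientation: [-180.0, -0.0, 90.2]
contact_force: [0.2, 0.4, -0.5]
grip_width: 0.0128
finger_force: 24.6
clock: 23.03
ee_pos: [0.4776, 0.1081, 0.2319]
orientation: [179.9, 0.0, 90.0]
contact_force: [0.8, -0.1, 0.3]
grip_width: 0.0131
finger_force: 24.6
[0.4776 0.1081 0.2319] [ 0.8432 -0.0923  0.3042]
disc 204 [0.4772 0.1142 0.2281] [0.0542 0.0455 0.0081] (array([0.4764, 0.112 ]), np.float64(0.01985949710642317))
rim 146 [0.4702 0.1132 0.1598] [0.0465 0.0505 0.0116] (array([0.4704, 0.114 ]), np.float64(0.02293427695095445))
```

View pics/c8.png

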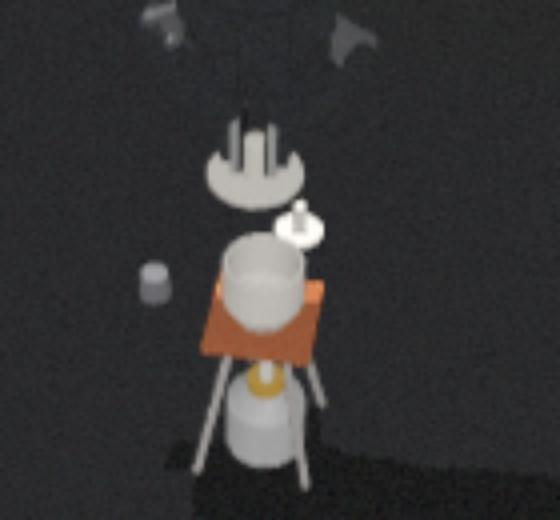

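Lid held level, knob up (crop 255,170), slightly right of the crucible mouth (262,265). Correct and descend.

```bash
python3 -m crank '[[0,0,0,-0.007,0.004,0,0.08],[0,0,0,0,0,-0.03,0.08],[0,0,0,0,0,-0.02,0.08],[0,0,0,0,0,0,0.08],[0,0,0,0,0,0,0.08]]'
python3 w.py
```

```text
clock: 23.5
ee_pos: [0.4683, 0.1123, 0.1807]
orientation: [-179.8, 0.0, 90.0]
contact_force: [0.3, 0.1, -0.3]
grip_width: 0.0125
finger_force: 24.6
[0.4683 0.1123 0.1807] [ 0.3076  0.0727 -0.3054]
disc 193 [0.4673 0.1179 0.1768] [0.0533 0.0474 0.0078] (array([0.4668, 0.1165]), np.float64(0.01961018095497092))
rim 76 [0.4698 0.1286 0.1594] [0.0461 0.0256 0.0108] (array([0.4706, 0.1143]), np.float64(0.02286925826106972))
```

```bash
python3 -m crank '[[0,0,0,0.002,0,0,0.08],[0,0,0,0,0,-0.004,0.08],[0,0,0,0,0,-0.003,0.08],[0,0,0,0,0,0,0.08],[0,0,0,0,0,0,0.08]]'
python3 -m crank '[[0,0,0,0,0,-0.0015,0.08],[0,0,0,0,0,0,0.08]]'
python3 -m crank '[[0,0,0,0,0,-0.001,0.08],[0,0,0,0,0,0,0.08]]'
```

```text
clock: 23.97
ee_pos: [0.471, 0.1125, 0.1745]
orientation: [-180.0, 0.0, 90.0]
contact_force: [-0.3, -1.3, -0.5]
grip_width: 0.0132
finger_force: 24.6
clock: 24.13
ee_pos: [0.471, 0.1125, 0.1729]
orientation: [-180.0, 0.0, 90.0]
contact_force: [0.7, -0.5, 0.9]
grip_width: 0.013
finger_force: 24.6
clock: 24.3
ee_pos: [0.471, 0.1125, 0.1718]
orientation: [-180.0, 0.0, 90.0]
contact_force: [-0.2, -1.0, -0.0]
grip_width: 0.0126
finger_force: 24.6
```

```bash
python3 -m crank '[[0,0,0,0,0,-0.001,0.08],[0,0,0,0,0,0,0.08]]'
python3 -m crank '[[0,0,0,0,0,-0.001,0.08],[0,0,0,0,0,0,0.08]]'
```

```text
clock: 24.47
ee_pos: [0.471, 0.1125, 0.1708]
orientation: [-180.0, 0.0, 90.0]
contact_force: [0.1, 0.6, 0.3]
grip_width: 0.0126
finger_force: 24.6
clock: 24.63
ee_pos: [0.471, 0.1125, 0.1698]
orientation: [-180.0, 0.0, 90.0]
contact_force: [0.2, -0.9, -0.6]
grip_width: 0.0127
finger_force: 24.6
```

```bash
python3 -m crank '[[0,0,0,0,0,-0.0007,0.08],[0,0,0,0,0,0,0.08]]'
python3 -m crank '[[0,0,0,0,0,0,0.08],[0,0,0,0,0,0,0.08]]'
```

```text
clock: 24.8
ee_pos: [0.4713, 0.1125, 0.1696]
orientation: [180.0, -0.0, 90.0]
contact_force: [-0.9, 0.7, 3.0]
grip_width: 0.0128
finger_force: 24.9
clock: 24.97
ee_pos: [0.4713, 0.1126, 0.1696]
orientation: [180.0, -0.0, 90.0]
contact_force: [-0.6, 0.8, 4.3]
grip_width: 0.0126
finger_force: 24.9
```

```bash
python3 -m crank '[[0,0,0,0,0,0.0003,0.15],[0,0,0,0,0,0,0.25],[0,0,0,0,0,0,0.4],[0,0,0,0,0,0,0.5],[0,0,0,0,0,0.01,0.5]]'
python3 -m crank '[[0,0,0,0,0,0.03,0.5],[0,0,0,0,0,0.03,0.5],[0,0,0,0.01,-0.02,0.02,0.5],[0,0,0,0.01,-0.036,0,0.5],[0,0,0,0.01,-0.036,0,0.5]]'
python3 -m crank '[[0,0,0,0.01,-0.036,0,0.5],[0,0,0,0.01,-0.036,0,0.5],[0,0,0,0.01,-0.036,0,0.5],[0,0,0,0.01,-0.036,0,0.5],[0,0,0,0,-0.036,0,0.5]]'
python3 - <<'E'
from h import *
np.set_printoptions(precision=4,suppress=True)
I=[]
for n in("side","top"):
    p,d=get_image(n);C=cloud(n,d)
    near=(np.hypot(C[...,0]-.47,C[...,1]-.113)<.045)&(p.min(2)>100)
    for nm,lo,hi in(("knob",.184,.198),("disc",.1625,.170),("crucible",.125,.158)):
        Q=C[near&(C[...,2]>lo)&(C[...,2]<hi)]
        if len(Q)>5: print(n,nm,len(Q),(Q.min(0)+Q.max(0))/2,np.ptp(Q,axis=0),Q[:,2].mean())
    w=np.s_[130:260,260:390] if n=="side" else np.s_[130:260,200:330]
    I.append(cv2.resize(p[w][...,::-1],(400,400)))
cv2.imwrite("pics/c9.png",np.hstack(I))
E
```

```text
clock: 25.38
ee_pos: [0.4696, 0.1124, 0.1781]
orientation: [-179.8, 0.0, 90.0]
contact_force: [-0.3, 0.2, -0.1]
grip_width: 0.043
finger_force: 0.0
clock: 25.8
ee_pos: [0.5025, 0.0201, 0.2622]
orientation: [179.7, 0.0, 90.2]
contact_force: [0.5, -0.3, -1.1]
grip_width: 0.0427
finger_force: 0.0
clock: 26.22
ee_pos: [0.5423, -0.1615, 0.2601]
orientation: [179.9, 0.0, 90.1]
contact_force: [0.6, -0.2, -0.0]
grip_width: 0.0432
finger_force: 0.0
side knob 26 [0.471  0.1153 0.1879] [0.0125 0.0106 0.0077] 0.18887062997148735
side disc 262 [0.4708 0.1149 0.1662] [0.0546 0.0562 0.0072] 0.16608324855597117
side crucible 156 [0.4691 0.1268 0.1419] [0.0448 0.0232 0.032 ] 0.14370391234248422
top knob 45 [0.4704 0.1118 0.1886] [0.0113 0.0132 0.0067] 0.18932246362060587
top disc 603 [0.4714 0.1112 0.1655] [0.0539 0.0537 0.0059] 0.16549630078254435
top crucible 13 [0.4596 0.0963 0.141 ] [0.0256 0.0196 0.0142] 0.13896483285868128
```

View pics/c9.png

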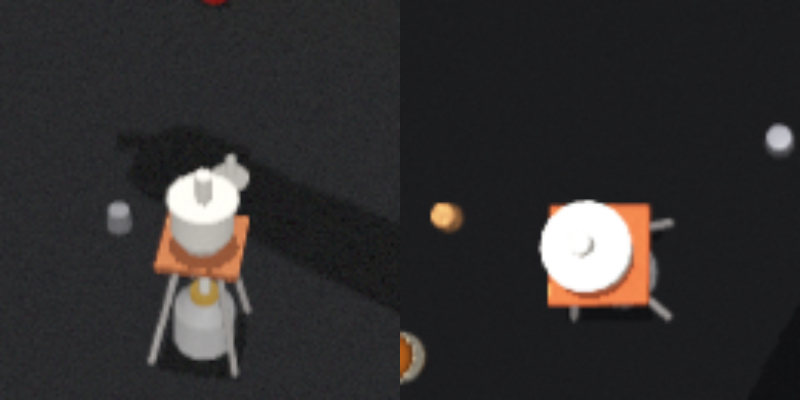

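The lid sits level on the crucible (side crop 203,195; top crop 586,247). Its disc top is at 0.166 m, as expected, and every layer lines up within about 2 mm. Handing in.

```bash
python3 -c "
from station import *
print(close_job())"
```

```text
the job is handed in; nothing more can be done
None
```

The set-up is built and handed in at about 26 s of robot time: stand over the lamp, plate, large crucible and seated large lid, all centred within about 2 mm by the cameras, everything let go; I never handled the small crucible or small lid.

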